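# Put the watch away: lid down, tray home

### The arm

A 6-joint arm with a two-finger parallel gripper is mounted at the origin on the work surface. World frame = base frame: x ahead of the robot, y to its left, z up, the work surface at z = 0. Lengths are in m, angles in rad, forces in N, time in s.
With the tool pointing down it reaches from about 0.3 to 0.775 m from the base axis. Payload 14.6 kg.
Tool frame: the origin (TCP) lies on the centre line of the jaws, within the pads' length; the fingertips stand 19 mm ahead of it and the grasp point (between the pads) is the TCP; z points along the fingers, x is the direction in which the jaws open and shut, and the axes are right-handed (so a half turn about z gives the same grasp; the last joint's range is limited). The gripper opens to 94 mm and grips with 3 to 60 N. Pads are 16 mm wide; open, the fingers measure 119 mm over their backs; the gripper's body (75 mm by 177 mm) begins 78 mm behind the grasp point.
Start: joints at [-1.37, 0.3, 1.521, -0, 1.321, -0.067], TCP at [0.146, -0.53, 0.224] pointing down, gripper open.
Joint ranges: [-3.03, 3.03], [-0.79, 2.21], [0.23, 2.52], [-1.04, 4.18], [0, 3.07], [-2.55, 2.55]. Speed limits (rad/s): [2.22, 2.22, 2.57, 3.14, 3.14, 3.14].

### API

Orientations are given as [roll, pitch, yaw] about the fixed x, y, z axes, in that order (R = Rz(yaw) Ry(pitch) Rx(roll)).
In Python, from station import ctrl, imaging gives the robot as it stands.
- The arm moves only by the shell command python3 -m handwheel 'ROWS' [OPENING] [FORCE]. ROWS is JSON, a list that holds one entry, the list of rows, each a list of 4 numbers: the shift along the tool's x, y, z in m, then the turn about the tool's z in rad. A call has 1 to 10 rows; each row shifts and turns the pose as measured when the row begins, along the tool's axes as they then stand; what a row does not reach is not made up. A row lasts 1/10 s, in which the tool goes at most 50 mm and 8.59 degrees, less where a joint would pass 70% of its speed; a pose out of reach is approached as far as the arm can. A call is refused whole if a number of a shift passes 0.05 or a number of a turn 0.15, either way. A call with a gripper value outside its range is refused whole. OPENING is the finger opening in m, from 0 to 0.094, set as the call begins (- or left out, the last holds). The fingers move at their own pace and stop on an object; FORCE is the grip in N (left out, the last holds). Time passes only in rows, so rows that do not move let the fingers close. It gives the time, the measured TCP pose, the force and the opening at its end, in the units of the state.
- ctrl.get_obs(): the state, without advancing time (a new reading comes with each control period).
- imaging.camera(name): name is "scene" or "side" or "wrist"; returns the picture (480x640x3 uint8, red, green, blue); there is no depth.
- imaging.camera_model(name): a dict with "camera_matrix" (3x3 intrinsics, pixels), "position" and "attitude" of the camera in the world. Camera axes: x right, y up, looking along -z (the intrinsics and any distortion apply to the point x, -y, -z); pixel columns grow to the right and rows downward; lengths in m; the calibration is good to about 2 mm. A picture is of the moment at which its call begins: read the wrist's pose just before it. camera_model takes no time and is no camera call; for the wrist camera it gives the pose at the moment of the call.
- ctrl.hand_in(): hands the job in, once; it reports no verdict.
The state is a dict: "time_s": time; "qpos": joint angles; "joint_vel": joint speeds; "tau": joint torques, N m; "ee_pos": TCP position; "eef_rot": TCP orientation; "force": force on the tool from outside, world axes, zero at the start; "moment": the same for the moment, N m; "grip_width": finger opening in m.
Only numpy, scipy, OpenCV 4.12 (cv2) and the standard library are available. Lean on these libraries where they do the work, as an engineer would, in place of code of your own. Each camera call takes 0.05 s, during which the arm holds its last target. There are 200 camera calls.

### The job

The watch in the pulled-out tray has to be kept from dust. Using fingertips only, swing the tray's raised lid down until it is fully shut over the watch, and only then push the tray fully home into its cabinet, so that its front meets the cabinet's face. Work gently without slamming, lift nothing, and leave the watch, the jar, the case holder and the screwdriver alone.

Things in the scene. Friction and masses are not known exactly. Their poses are not given: they have to be found in the camera images.
- unit: wooden one-tray cabinet, 160 deep x 160 wide x 88 mm high, fixed to the bench; origin at the centre of its underside; its open face is the plane x = -80 mm of its own frame, looking along its -x (roughly to the robot, yaw varies). The tray slides out of it along its -x. The cabinet may stand left or right of its neighbour.
- tray (a joint): how far the tray is pulled out, m: 0 = fully home (front panel against the cabinet's face), at most 0.145. Friction about 2.5 N and some damping; it stays where it is left.
- tray_front (a point): centre of the outer surface of the tray's flat front panel (panel 8 mm thick, 156 mm wide, 70 mm high, from 10 to 80 mm above the bench; no handle; this point is 45 mm above the bench). It moves with the tray; axes as the cabinet's: x into the cabinet, y to the left along the panel, z up. With the tray home it lies 88 mm in front of the cabinet's origin.
- lid (a joint): opening angle of the lid, rad: 0 = flat shut on the tray, 1.57 = upright, at most 1.95 (leaning outward past upright). Stiff friction hinge (about 0.09 N m): it stays at whatever angle it is left and must be pushed all the way down.
- tray_hinge (a point): middle of the lid's hinge line, which runs along the tray's x on the top rim of its left (+y) side wall, 56.5 mm above the bench and 61 mm behind the front panel's outer surface; axes as tray_front. The lid's pivot is at its underside: shut, it extends along -y and its upper face is 61.5 mm above the bench, 18.5 mm below the front panel's top edge; the lid's near end is 5 mm behind that panel.
- lid_edge (a point): the lid is a flat rigid aluminium frame with a clear pane, 5 mm thick, 96 mm along the hinge, 130 mm from hinge to free edge. This point: middle of the lid's free edge, on its outer face (on top when shut). Turns with the lid: x along the hinge line, z out of the outer face, -y from the hinge to the free edge.
- tray_floor (a point): middle of the tray's inner floor (100 x 124 mm, walls 36 mm deep), 20 mm above the bench; axes as tray_front; moves with the tray.
- watch: round brass watch case with white dial, no strap, 36 mm diameter, 10 mm thick, lying loose on the tray floor; origin at the centre of its underside. Not to be touched.
- neighbour: cabinet of the same size and make beside it, its tray shut and immovable, fixed to the bench; origin at the centre of its underside. A bystander.
- jar: glass jar with green cap, 64 mm diameter, 65 mm high, loose on top of the neighbour cabinet; origin at the centre of its underside. A bystander.
- holder: round black and grey watch-case holder, 72 mm diameter, 26 mm high, loose on the bench in front of the neighbour; origin at the centre of its underside. A bystander.
- driver: screwdriver with red handle, 130 mm long, lying loose in front of the neighbour; origin under its middle. A bystander.
Not all that is in view belongs to the job. What is shaped like the unit but blue or turquoise is not meant.

How it is judged:
On the way, in this order (a step that is already met when the one before it is completed fails the run):
1. the lid is shut while the tray is still out (value of joint lid below 0.04 rad and value of joint tray above 0.08 m), for 0.2 s.
2. the tray is fully home with its lid shut (value of joint tray below 0.004 m and value of joint lid below 0.04 rad), for 0.2 s.
At the end, for the whole second after the job is handed in: The tray is home to within 4 mm, its lid is shut to within 0.04 rad, and the watch lies flat and at rest on the tray floor (all of step 2 and x of watch in the frame of tray_floor between -0.045 and 0.045 m and y of watch in the frame of tray_floor between -0.055 and 0.055 m and z of watch in the frame of tray_floor below 0.006 m and angle between watch's own z axis and vertical below 0.15 rad and linear speed of watch below 0.02 m/s); the robot touches nothing.
It fails at once if the tray is pushed more than a little way in (less than 85 mm out) while its lid is still up (over 0.25 rad) (value of joint tray below 0.085 m and value of joint lid above 0.25 rad).
It fails at once if the lid is slammed (over 5 rad/s) (velocity of joint lid below -5 rad/s).
It fails at once if the tray is slammed (over 0.35 m/s) (velocity of joint tray below -0.35 m/s).
It fails at once if the watch is touched by the robot or lifted (contact force between any of the arm, the fingers and watch above 0.3 N or z of watch in the frame of tray_floor above 0.015 m).
It fails at once if the jar, the case holder or the screwdriver is moved by more than 15 mm (distance of any of jar, holder, driver from where it was at the start of the episode above 0.015 m).
It also fails if it takes over 51 s, if anything falls off the work surface, if the arm or the gripper's body presses on something with over 40 N, if the wrist force passes 120 N, or if a joint passes its speed limit or range.

## Working session

There is one attempt and no reset: what is moved stays moved. The work goes in short steps, Python scripts to look and compute and a shell command to move; the robot and the scene stay as the last step left them, time stands still between calls to the robot, and variables do not carry over. Pictures are saved under pics/ and viewed, about 8 in all and at most 12, crops included, and the job is handed in when it is done.

```bash
mkdir -p pics; python3 - <<'E'
from station import ctrl, imaging
import cv2
for n in ("scene","side"):
    im=imaging.camera(n); cv2.imwrite(f"pics/{n}0.png",im[:,:,::-1])
    m=imaging.camera_model(n); print(n,m)
o=ctrl.get_obs(); print(o)
E
```

```text
scene {'camera_matrix': array([[480.32859186,   0.        , 316.36149745],
       [  0.        , 480.32859186, 236.48316334],
       [  0.        ,   0.        ,   1.        ]]), 'position': array([ 1.05194583, -0.22663721,  0.82009722]), 'attitude': array([ 0.62491567, -0.0086984 ,  1.1022306 ])}
side {'camera_matrix': array([[523.51263528,   0.        , 316.31539931],
       [  0.        , 523.51263528, 242.39693825],
       [  0.        ,   0.        ,   1.        ]]), 'position': array([ 0.3161666 , -0.80416192,  0.71341914]), 'attitude': array([ 0.92612805, -0.02333196, -0.28937449])}
{'time_s': 0.1, 'qpos': array([-1.36961808e+00,  3.00427274e-01,  1.52151964e+00, -1.34242393e-05,
        1.32067645e+00, -6.65989919e-02]), 'joint_vel': array([-0.00036969, -0.00334332, -0.00282901,  0.00100404, -0.00066668,
       -0.00038972]), 'tau': array([-3.99223090e-04, -5.32644761e+01, -3.53284800e+01,  7.09098321e-02,
        2.34447228e-02, -6.20206674e-05]), 'ee_pos': array([ 0.145476  , -0.53019312,  0.22393635]), 'eef_rot': array([-3.14153703e+00,  1.02928965e-03, -1.30301573e+00]), 'force': array([-0.033223  ,  0.13098877, -0.20523851]), 'moment': array([-0.01936756, -0.00315837,  0.00832263]), 'grip_width': 0.09406530178953529}
```

View pics/scene0.png

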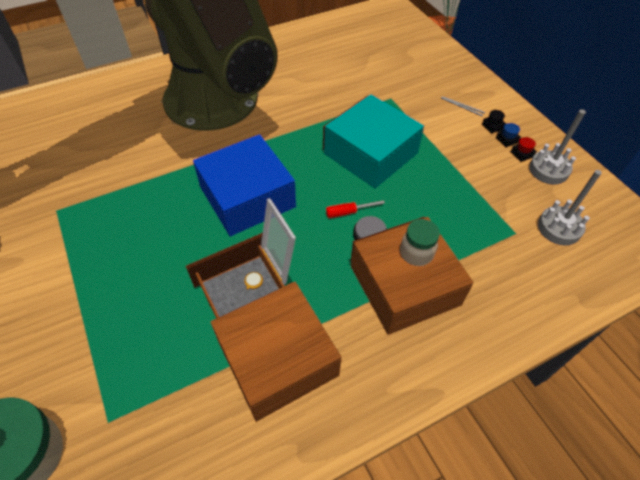

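View pics/side0.png

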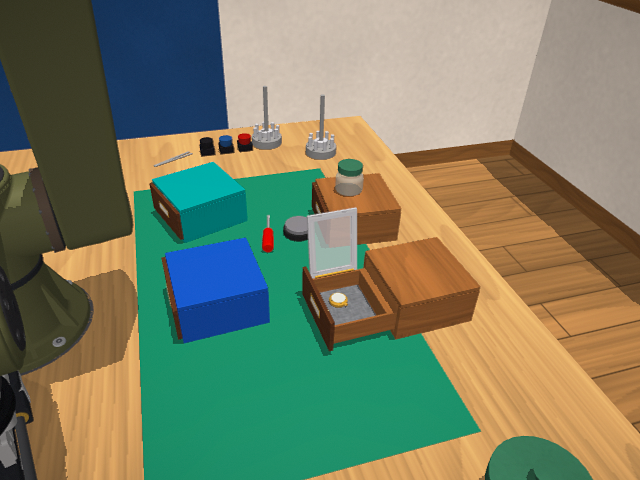

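The wooden cabinet with the open tray and raised lid is the unit: scene about (275,345), side about (420,285). The wooden one at scene (410,270), with the jar on top, is the neighbour. The blue (245,185) and turquoise (373,140) boxes are not meant. I'll confirm with an enlarged crop and measure from it.

```bash
python3 - <<'E'
import cv2,numpy as np
a=cv2.imread("pics/scene0.png")[195:415,180:345]; b=cv2.imread("pics/side0.png")[200:355,295:485]
a=cv2.resize(a,None,fx=2.5,fy=2.5,interpolation=cv2.INTER_CUBIC)   # 412x550
b=cv2.resize(b,None,fx=2,fy=2,interpolation=cv2.INTER_CUBIC)   # 380x310
c=np.zeros((550,800,3),np.uint8); c[:,:412]=a; c[:310,415:795]=b
cv2.imwrite("pics/crop1.png",c)
E
```

```text
(no output)
```

View pics/crop1.png

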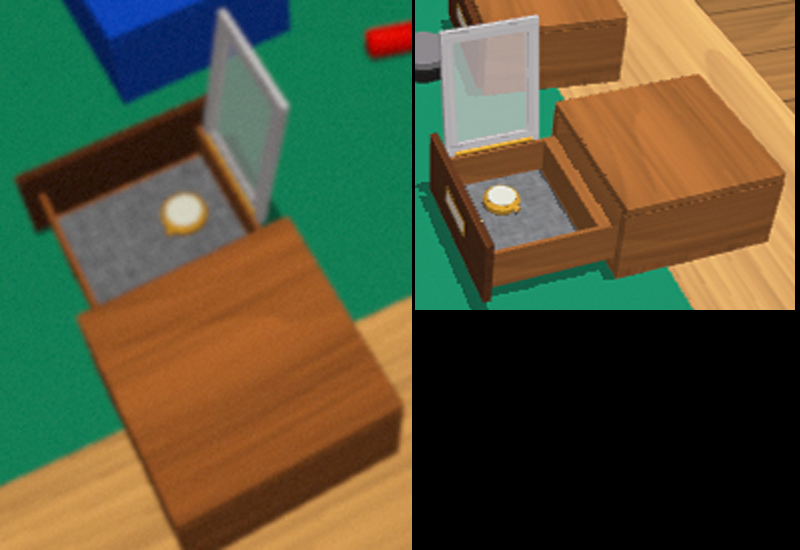

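```bash
cat > fit.py <<'E'
import numpy as np
from scipy.optimize import least_squares
from scipy.spatial.transform import Rotation as R
from station import imaging
M={n:imaging.camera_model(n) for n in("scene","side")}
def proj(n,P):
    m=M[n]; q=(np.asarray(P)-m["position"])@R.from_euler("xyz",m["attitude"]).as_matrix()
    q=q*[1,-1,-1]; u=q@m["camera_matrix"].T; return u[:,:2]/u[:,2:]
def pts(p):
    x,y,yaw,d,l=p; f=-.088-d
    L=lambda X,s,t:[X,.0,0]
    c,s=np.cos(l),np.sin(l)
    hy=HY
    out=[[-.08,.08,.088],[-.08,-.08,.088],[.08,-.08,.088],[.08,.08,.088],
      [f,.078,.08],[f,-.078,.08]]
    for X in(f+.013,f+.109):
        for t in (0,.005):
            out.append([X,hy-.13*c+t*s,.0565+.13*s+t*c])
    out=np.array(out); 
    return out@R.from_euler("z",yaw).as_matrix().T+[x,y,0]
HY=.065
obs=dict(scene={0:(295.2,283),1:(212,322.2),2:(252.8,405.8),3:(340.8,357),5:(187.2,266.2),6:(268.8,199),8:(295.2,237.8)},
 side={0:(365,250.5),1:(399.5,306),2:(479,288),3:(437.5,237),4:(303,267),5:(331,321.5),6:(309,214),8:(356,208)})
def res(p):
    P=pts(p); return np.concatenate([(proj(n,P[list(o)])-np.array(list(o.values()))).ravel() for n,o in obs.items()])
if __name__=="__main__":
    s=least_squares(res,[.75,-.25,0,.12,1.6],loss="soft_l1")
    print(s.x.round(4)); print(res(s.x).reshape(-1,2).round(1).tolist())
    x,y,yaw,d,l=s.x; print("front",np.array([x,y])-(.088+d)*np.array([np.cos(yaw),np.sin(yaw)]))
    print(pts(s.x).round(3).tolist())
E
python3 fit.py
```

```text
[ 0.7354 -0.1358  0.0357  0.1196  1.7791]
[[0.2, -2.4], [-1.9, -1.9], [-3.1, 0.2], [0.9, -0.2], [-1.3, -0.7], [0.7, 0.1], [-0.1, 1.0], [-0.1, -0.6], [1.4, -1.8], [1.8, -2.0], [-0.3, -1.0], [-0.0, -1.1], [-0.1, 1.1], [-1.0, 1.5], [1.2, -0.8]]
front [ 0.52793093 -0.14323077]
[[0.653, -0.059, 0.088], [0.658, -0.219, 0.088], [0.818, -0.213, 0.088], [0.812, -0.053, 0.088], [0.525, -0.065, 0.08], [0.531, -0.221, 0.08], [0.538, -0.051, 0.184], [0.537, -0.046, 0.183], [0.634, -0.048, 0.184], [0.633, -0.043, 0.183]]
```

```bash
cat > bp.py <<'E'
from fit import *
def back(n,uv,z):
    m=M[n]; K=m["camera_matrix"]; r=np.linalg.solve(K,[*uv,1])*[1,-1,-1]
    r=R.from_euler("xyz",m["attitude"]).apply(r); p=m["position"]; return (p+r*(z-p[2])/r[2]).round(3)
E
python3 - <<'E'
from bp import *
for l,uv,z in [("blueT",(195,162),.088),("blueT",(262,138),.088),("blueT",(294,183),.088),("blueT",(230,230),.088),("nb",(352,262),.088),("nb",(425,220),.088),("nb",(470,282),.088),("nb",(388,328),.088),("jarcap",(423,233),.153),("hold",(370,228),.026),("drv",(342,210),.01),("drvtip",(384,203),.01),("watch",(253,280),.03)]:
    print(l,back("scene",uv,z))
for uv in [(165,255),(252,240),(268,288),(182,305)]: print("blue side",back("side",uv,.088))
E
python3 -m handwheel '[[[0,0,-0.03,0.12],[0,0,-0.03,0.11],[0,0,-0.02,0],[0,0,0,0]]]' 0 10
```

```text
blueT [ 0.297 -0.124  0.088]
blueT [0.292 0.031 0.088]
blueT [0.443 0.037 0.088]
blueT [ 0.497 -0.122  0.088]
nb [0.663 0.05  0.088]
nb [0.642 0.223 0.088]
nb [0.793 0.216 0.088]
nb [0.803 0.039 0.088]
jarcap [0.701 0.164 0.153]
hold [0.574 0.147 0.026]
drv [0.495 0.125 0.01 ]
drvtip [0.519 0.217 0.01 ]
watch [ 0.584 -0.117  0.03 ]
blue side [0.277 0.025 0.088]
blue side [0.446 0.03  0.088]
blue side [ 0.446 -0.118  0.088]
blue side [ 0.296 -0.122  0.088]
time_s: 0.5
ee_pos: [0.1454, -0.5296, 0.3044]
eef_rot: [3.141, 0.006, -1.542]
force: [0.5, -1.1, -0.7]
grip_width: 0.0654
```

```bash
python3 -m handwheel '[[[-0.035,-0.031,0,0],[-0.035,-0.031,0,0],[-0.035,-0.031,0,0],[-0.035,-0.031,0,0],[-0.035,-0.031,0,0],[-0.035,-0.031,0,0],[-0.035,-0.031,0,0],[-0.035,-0.031,0,0],[-0.035,-0.031,0,0],[-0.035,-0.031,0,0]]]'
```

```text
time_s: 1.5
ee_pos: [0.45, -0.1577, 0.2926]
eef_rot: [3.131, 0.018, -1.546]
force: [0.7, -1.0, -0.1]
grip_width: 0.0002
```

```bash
python3 -m handwheel '[[[-0.035,-0.031,0,0],[-0.035,-0.031,0,0],[-0.035,-0.031,0,0],[-0.035,-0.031,0,0],[-0.005,-0.005,0,0],[0,0,0,0],[0,0,0,0]]]'
python3 - <<'E'
from bp import *
from station import ctrl
import cv2
im=imaging.camera("side")[150:370,260:500]
cv2.imwrite("pics/s2.png",cv2.resize(im[:,:,::-1],None,fx=2.5,fy=2.5,interpolation=cv2.INTER_CUBIC))
o=ctrl.get_obs(); print(o["ee_pos"],o["eef_rot"])
E
```

```text
time_s: 2.2
ee_pos: [0.5788, 0.0024, 0.282]
eef_rot: [3.119, 0.02, -1.538]
force: [0.6, -0.2, 0.1]
grip_width: 0.0004
[0.57871565 0.00207215 0.28217404] [ 3.11872813  0.01963744 -1.53844105]
```

View pics/s2.png

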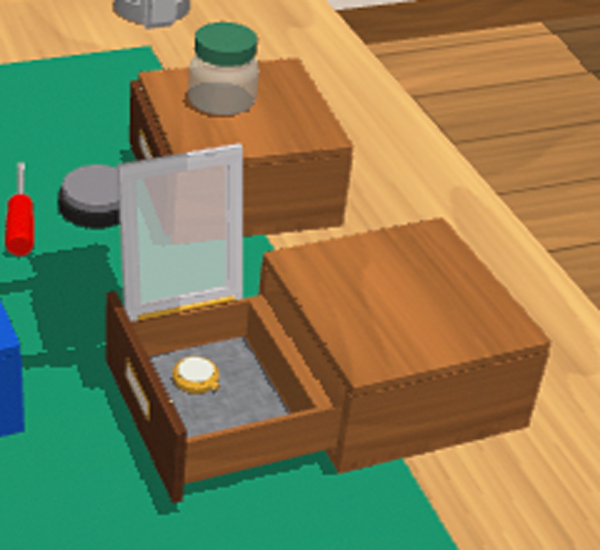

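```bash
python3 -m handwheel '[[[0,0,0.04,0],[0,0,0.04,0],[0,0,0.03,0],[0,0,0,0],[0.01,0,0,0],[0.01,0,0,0],[0.01,0,0,0],[0.01,0,0,0]]]'
```

```text
time_s: 3.05
ee_pos: [0.5764, -0.0458, 0.176]
eef_rot: [3.13, 0.018, -1.546]
force: [-0.1, 0.6, 0.1]
grip_width: 0.0007
```

```bash
python3 -m handwheel '[[[0.01,0,-0.002,0],[0.01,0,-0.001,0],[0.01,0,0,0],[0.01,0,0.002,0],[0.01,0,0.002,0],[0.01,0,0.003,0]]]'
```

```text
time_s: 3.65
ee_pos: [0.5785, -0.1117, 0.1724]
eef_rot: [3.133, 0.017, -1.546]
force: [0.5, 1.1, 0.4]
grip_width: 0.0004
```

```bash
python3 -m handwheel '[[[0.008,0,0.005,0],[0.008,0,0.006,0],[0.007,0,0.007,0],[0.006,0,0.007,0],[0.005,0,0.008,0]]]'
```

```text
time_s: 4.15
ee_pos: [0.579, -0.1489, 0.1359]
eef_rot: [3.133, 0.017, -1.547]
force: [-0.7, 0.6, 0.8]
grip_width: 0.0008
```

```bash
python3 -m handwheel '[[[0.004,0,0.007,0],[0.003,0,0.007,0],[0.003,0,0.007,0],[0.002,0,0.007,0],[0.001,0,0.007,0],[0.001,0,0.007,0],[0,0,0.005,0]]]'
python3 - <<'E'
from bp import *
import cv2
a=imaging.camera("side")[150:370,260:500]
b=imaging.camera("scene")[190:390,170:350]
c=np.hstack([cv2.resize(x[:,:,::-1],(400,400),interpolation=cv2.INTER_CUBIC) for x in (a,b)])
cv2.imwrite("pics/s3.png",c)
E
```

```text
time_s: 4.85
ee_pos: [0.5786, -0.1633, 0.0834]
eef_rot: [3.132, 0.017, -1.547]
force: [-0.2, -1.1, 0.1]
grip_width: 0.0005
```

View pics/s3.png

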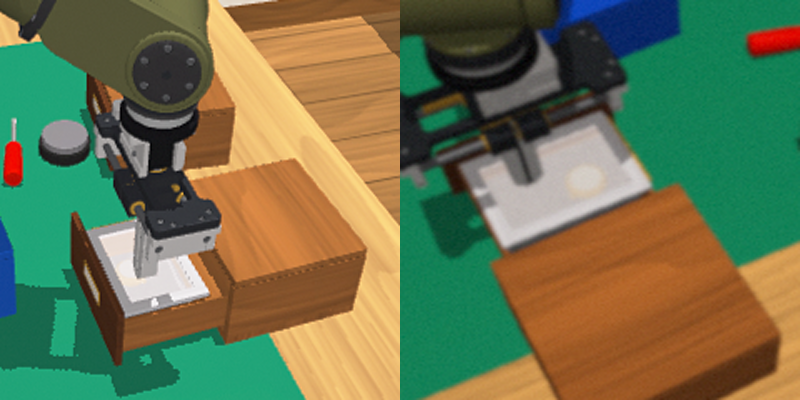

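The lid is almost flat, with the finger on it near side-picture (148,270). I'll press down gently until the force rises.

```bash
python3 -m handwheel '[[[0,0,0.003,0],[0,0,0.003,0],[0,0,0.003,0],[0,0,0.002,0]]]'
```

```text
time_s: 5.35
ee_pos: [0.583, -0.1629, 0.0806]
eef_rot: [-3.138, 0.014, -1.546]
force: [-3.0, 2.6, 10.9]
grip_width: 0.0004
```

```bash
python3 -m handwheel '[[[0,0,0.001,0],[0,0,-0.005,0],[0,0,-0.025,0],[0,0,-0.025,0],[0,0,-0.02,0],[-0.003,0.03,0,0],[-0.003,0.03,0,0],[-0.003,0.03,0,0],[-0.003,0.006,0,0],[0,0,0,0]]]'
python3 - <<'E'
from bp import *
import cv2
from station import ctrl
a=imaging.camera("side")[150:370,260:500]
b=imaging.camera("scene")[190:390,170:350]
c=np.hstack([cv2.resize(x[:,:,::-1],(400,400),interpolation=cv2.INTER_CUBIC) for x in (a,b)])
cv2.imwrite("pics/s4.png",c)
E
```

```text
time_s: 6.35
ee_pos: [0.4842, -0.1535, 0.1608]
eef_rot: [-3.134, 0.013, -1.545]
force: [0.3, 0.2, -0.2]
grip_width: 0.0006
```

View pics/s4.png

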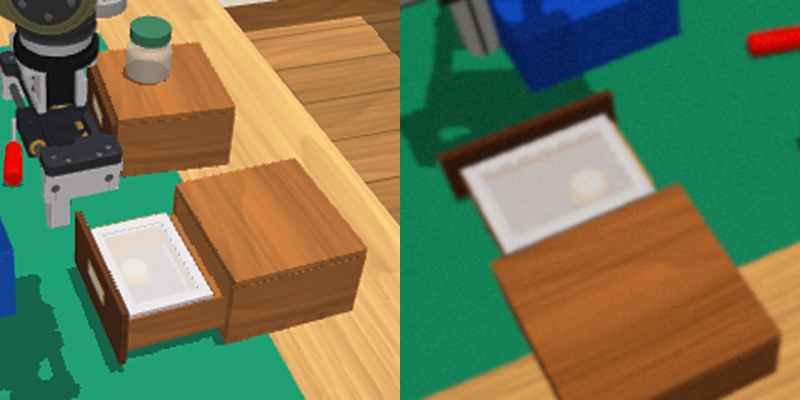

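Both views show the lid lying flat in the tray: side (155,265), scene (555,185). The tray is still out and the watch still lies under the pane. Next I'll go down in front of the panel.

```bash
python3 -m handwheel '[[[-0.003,0,0.03,0],[-0.003,0,0.03,0],[-0.002,0,0.025,0],[0,0,0.003,0],[0,-0.008,0,0],[0,-0.008,0,0],[0,-0.008,0,0],[0,-0.008,0,0]]]'
```

```text
time_s: 7.25
ee_pos: [0.5263, -0.1447, 0.0735]
eef_rot: [-3.129, 0.011, -1.543]
force: [-3.6, -0.4, -2.2]
grip_width: 0.0004
```

```bash
python3 -m handwheel '[[[0,-0.01,0.001,0],[0,-0.01,0.001,0],[0,-0.01,0.001,0],[0,-0.01,0.001,0],[0,-0.01,0.001,0],[0,-0.01,0.001,0],[0,-0.01,0,0],[0,-0.01,0,0]]]'
```

```text
time_s: 8.05
ee_pos: [0.6133, -0.1421, 0.0732]
eef_rot: [-3.128, 0.01, -1.543]
force: [-3.4, -0.6, -2.2]
grip_width: 0.0005
```

```bash
python3 -m handwheel '[[[0,-0.006,0,0],[0,-0.005,0,0],[0,-0.004,0,0],[0,-0.004,0,0]]]'
```

```text
time_s: 8.45
ee_pos: [0.6338, -0.1413, 0.0734]
eef_rot: [-3.13, 0.01, -1.542]
force: [-2.7, -0.9, -2.1]
grip_width: 0.0004
```

```bash
python3 -m handwheel '[[[0,-0.003,0,0],[0,-0.003,0,0],[0,-0.003,0,0]]]'; python3 -m handwheel '[[[0,-0.003,0,0],[0,-0.003,0,0]]]'
```

```text
time_s: 8.75
ee_pos: [0.6375, -0.1412, 0.0735]
eef_rot: [3.136, 0.013, -1.542]
force: [-35.6, 1.4, 17.3]
grip_width: 0.0006
time_s: 8.95
ee_pos: [0.6374, -0.1412, 0.0736]
eef_rot: [3.118, 0.015, -1.542]
force: [-31.1, 1.7, 13.6]
grip_width: 0.0006
```

It met a hard stop at x = 0.6375, against a predicted 0.638. I'll back off, raise the arm and check.

```bash
python3 -m handwheel '[[[0,0.004,0,0],[0,0.02,0,0],[0,0.02,0,0],[0,0.02,0,0],[0,0.02,-0.02,0],[0,0.02,-0.04,0],[0,0.02,-0.04,0],[0,0.02,-0.04,0],[0,0,0,0],[0,0,0,0]]]'
python3 - <<'E'
from bp import *
import cv2
a=imaging.camera("side")[150:370,260:500]
b=imaging.camera("scene")[190:390,170:350]
c=np.hstack([cv2.resize(x[:,:,::-1],(400,400),interpolation=cv2.INTER_CUBIC) for x in (a,b)])
cv2.imwrite("pics/s5.png",c)
E
```

```text
time_s: 9.95
ee_pos: [0.4941, -0.1482, 0.2261]
eef_rot: [3.133, 0.01, -1.543]
force: [0.8, 0.6, -0.6]
grip_width: 0.0005
```

View pics/s5.png

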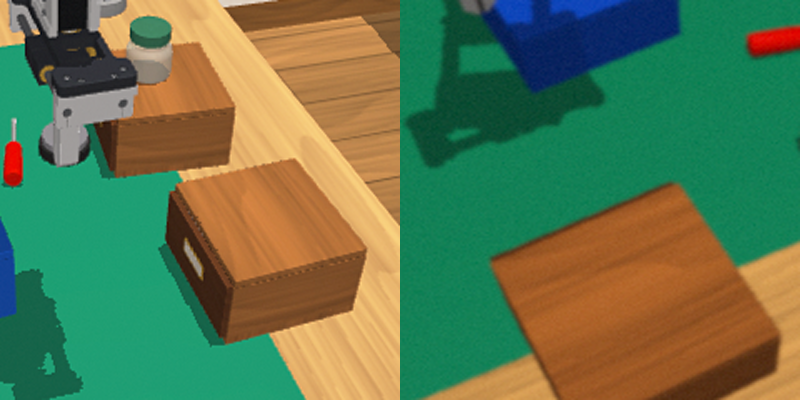

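The tray front is flush with the cabinet face at side (200,265), the arm is clear, and the jar, holder and screwdriver are where they were. Handing in.

```bash
python3 -c "
from station import ctrl; print(ctrl.hand_in())"
```

```text
the job is handed in; nothing more can be done
None
```

I swung the raised lid down with closed fingertips and pressed it shut at about 11 N. The fingertips stopped 61.6 mm above the bench, against 61.5 mm for a shut lid. A picture then showed the lid flat with the tray still out, roughly 0.12 m by my first fit.

Then I pushed the tray home at about 0.1 m/s until it hit a hard stop with the TCP at x = 0.6375, where I had predicted about 0.638. The push reached about 36 N on the fingertips.

The last picture shows:
- **Tray:** its front sits flush with the cabinet face.
- **Arm:** it is clear of everything, with the wrist force near zero.
- **Bystanders:** the jar, holder and screwdriver look unmoved.

I could not see the lid or the watch once the tray was in. The watch was lying flat under the pane in the last view before the push. No check failed or disagreed; I handed in after about 10 s of the 51 s allowed.

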